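# Open the child-proof instrument chest and hold its lid up

## Task

Slide the flat cover on top of the wooden instrument chest fully open, then tug the bar pull in the well beneath it to learn whether the lid is caught. If the lid is caught, let it down and slide the release tab to its stop to free it, then take the pull again; if it is not caught, leave the release tab alone. Lift the lid by its pull to at least 35 degrees and finish holding it up there, still, with the cover left open and the instruments around the chest undisturbed.

Things in the scene. Friction and masses are not known exactly. Their poses are not given: they have to be found in the camera images.
- chest: fixed wooden chest, origin on the table; walls span x -180 to +150, y +-190 mm, 110 mm high; x points from its front (facing the robot) to its back. Its front 150 mm is a deck at 110 mm with a well in it (x -168 to -40, y -50 to +70, 70 mm deep) and 11 mm runners for the cover; behind lies the lid, flush. A hidden bolt inside may or may not catch the lid: only a tug tells
- cover (a joint): flat wooden cover, 134 x 134 x 6 mm, on the deck over the well; slides along the chest's -y; m, 0 = shut, 0.125 = fully open, at its stop. It starts shut or up to 35 mm open and stays where it is left (1.5 N of friction)
- cover_grip (a point): centre of the cover's upright grip rib, which is 50 mm along the chest's x, 14 mm along its y and stands 32 mm above the cover; this point lies 133 mm above the table, 16 mm above the cover
- lid_angle (a joint): lid's hinge, rad: 0 = shut, grows as the front edge and pull go up, stop at 1.2. Hinge line along the chest's y, 235 mm straight behind the shut bar (along the chest's x) at the same height. The lid (0.4 to 0.7 kg) takes 2 to 4 N at the pull and falls shut when let go. If caught it rises only about 0.03 rad (8 mm at the pull) and stops hard; if free it goes on rising
- release (a joint): release tab on the left of the deck; slides along the chest's +y; m, 0 = at rest, 0.031 = at its stop; sprung back to 0 with up to 2.5 N. Slid to its stop (up to about 6 N) it moves the hidden bolt clear of the lid, and the bolt stays clear when the tab springs back
- release_grip (a point): centre of the release tab, a wooden block 34 mm along the chest's x, 14 mm along its y, standing 30 mm above the deck; this point lies 125 mm above the table, 15 mm above the deck, and moves with the tab
- drum_mid (a point): bystander: centre (24 mm up) of a flat wooden hand drum, 112 mm across, 48 mm high, standing on the table; not to be disturbed
- block_mid (a point): bystander: centre (25 mm up) of a wooden tone block, 50 x 130 x 50 mm; not to be disturbed
- shaker_mid (a point): bystander: centre (40 mm up) of an upright dark wooden shaker, 52 mm across, 80 mm high; not to be disturbed
- lid: the hinged wooden lid (176 x 378 x 12 mm panel) with its steel bar pull; origin at the bar's centre, 96 mm above the table when shut. The round bar, 12 mm thick, 70 mm long along the chest's y, lies in the well 68 mm behind its front wall; two 8 mm arms from its ends (54 mm free between) run back 72 mm to the panel. Pinch the bar from above across x; it can turn between the fingers

How it is judged:
By the outcome, as a careful person would: the job done as asked, in the order asked, and still so for the second after the job is handed in, while the arm keeps its last pose, push and grip.
It also fails if it takes over 72 s, if anything falls off the work surface, if the arm or the gripper's body presses on something with over 40 N, if the wrist force passes 120 N, or if a joint passes its speed limit or range.

## Robot

A 7-joint arm with a two-finger parallel gripper is mounted at the origin on the work surface. World frame = base frame: x ahead of the robot, y to its left, z up, the work surface at z = 0. Lengths are in m, angles in rad, forces in N, time in s.
With the tool pointing down it reaches from about 0.4 to 0.9 m from the base axis. Payload 5.6 kg.
Tool frame: the origin (TCP) lies midway between the tips of the shut fingers; the grasp point (between the pads) lies 19 mm behind it; z points along the fingers, y is the direction in which the jaws open and shut (so a half turn about z gives the same grasp; the last joint's range is limited). The gripper opens to 92 mm and grips with 3 to 60 N. Pads are 20 mm wide; open, the fingers measure 128 mm over their backs; the gripper's body (75 mm by 189 mm) begins 69 mm behind the grasp point.
Start: joints at [-1.391, 0.468, -0.012, 1.603, 0.006, 1.071, -0.056], TCP at [0.144, 0.634, 0.215] pointing down, gripper open.
Joint ranges: [-2.53, 2.53], [-0.31, 2.02], [-1.57, 1.55], [0.28, 2.44], [-1.29, 4.43], [0.15, 1.84], [-2.92, 2.92]. Speed limits (rad/s): [2.57, 2.57, 3.14, 3.14, 3.14, 3.14, 3.14].

## Interface

Orientations are given as a rotation vector (axis times angle).
In Python, from station import manip gives the robot as it stands.
- The arm moves only by the tool servo_tool, never from a script. Its argument "deltas" is a list of rows, each a list of 7 numbers: the opening in per cent of the stroke, from 0 (shut) to 100 (fully open), then the shift along the tool's x, y, z in cm, then the turn, a rotation vector about the tool's x, y, z in degrees. A call has exactly 10 rows; each row is the pose to reach, as a shift and turn from the pose measured when the call began, along the tool's axes at that moment; what a row does not reach only later rows make up. A row lasts 1/8 s, in which the tool goes at most 62.5 mm and 10.7 degrees, less where a joint would pass 70% of its speed; a pose out of reach is approached as far as the arm can. A call with a gripper value outside its range is refused whole. The fingers move at their own pace and stop on an object; "squeeze" is the grip in N (left out, the last holds). Time passes only in rows, so rows that repeat a pose let the fingers close, or fill a call up. It gives the time, the measured TCP pose, the force and the opening at its end, in the units of the state.
- manip.read_state(): the state, without advancing time (a new reading comes with each control period).
- manip.capture(name): name is "scene" or "top" or "wrist"; returns a dict with "image" (400x640x3 uint8, red, green, blue), "range_z" (400x640 float32, m along the optical axis (not along the pixel's ray), 0 where there is no reading), "mtx" (3x3 intrinsics, pixels), "dist" ([k1, k2, p1, p2, k3] as OpenCV has them; the pictures are not rectified), "R" (3x3) and "t" (3): a world point X has camera coordinates R X + t. Camera axes: x right, y down, z forward; pixel columns grow to the right and rows downward; lengths in m; the calibration is good to about 2 mm. A picture is of the moment at which its call begins.
- manip.finish_job(): hands the job in, once; it reports no verdict.
The state is a dict: "clock": time; "joints": joint angles; "qvel": joint speeds; "effort": joint torques, N m; "tcp_pos": TCP position; "tcp_rot": TCP orientation; "ft_force": force on the tool from outside, world axes, zero at the start; "ft_torque": the same for the moment, N m; "gripper_width": finger opening in m.
Only numpy, scipy, OpenCV 4.12 (cv2) and the standard library are available. Lean on these libraries where they do the work, as an engineer would, in place of code of your own. Each camera call takes 0.05 s, during which the arm holds its last target.

## Working session

There is one attempt and no reset: what is moved stays moved. The work goes in short steps, Python scripts to look and compute and a tool call to move; the robot and the scene stay as the last step left them, time stands still between calls to the robot, and variables do not carry over. Pictures are saved under pics/ and viewed, and the job is handed in when it is done.

Besides the shell and the picture viewer there is one more tool, called after "Call:" as name(argument=value, ...) on one line, values as JSON. servo_tool: Moves the arm, as the interface text tells. Its arguments: {"type":"object","properties":{"deltas":{"type":"array"},"squeeze":{"type":"number"}},"required":["deltas"]}

```bash
mkdir -p pics; ls; python3 - <<'E'
from station import manip
import cv2
s=manip.read_state(); print({k:(v if not hasattr(v,'round') else v) for k,v in s.items()})
import numpy as np
for n in ("scene","top"):
    c=manip.capture(n); cv2.imwrite(f"pics/{n}0.png",c["image"][:,:,::-1]); np.savez(f"{n}0.npz",**c)
    print(n,c["R"].round(3).tolist(),c["t"],c["dist"],c["mtx"].tolist())
E
```

```text
pics
{'clock': 0.0, 'joints': array([-1.39097445,  0.46837705, -0.01157166,  1.60360532,  0.00597633,
        1.07138437, -0.056303  ]), 'qvel': array([ 3.37667235e-05,  4.63964787e-04, -1.85671932e-03,  4.57636350e-04,
        4.32911800e-04, -1.34277462e-03, -6.38972956e-04]), 'effort': array([ 1.27818737e-05, -5.20587087e+01, -1.27674738e-02, -2.43743581e+01,
       -5.66691149e-02,  1.74095045e-02,  1.75699206e-04]), 'tcp_pos': array([0.14359276, 0.63335521, 0.21364798]), 'tcp_rot': array([-3.49441163e-01, -3.12201789e+00,  2.72992604e-03]), 'ft_force': array([ 0.4715342 , -0.73018952, -0.57106   ]), 'ft_torque': array([ 0.00863163,  0.02279806, -0.00489099]), 'gripper_width': 0.09173105809899958}
scene [[0.889, 0.458, -0.008], [0.375, -0.738, -0.561], [-0.263, 0.495, -0.828]] [-0.51248681 -0.1546602   1.54040913] [-0.02799606  0.          0.          0.          0.        ] [[433.19357179563593, 0.0, 317.79930430962634], [0.0, 433.19357179563593, 188.357638345819], [0.0, 0.0, 1.0]]
top [[0.004, -1.0, -0.014], [-0.994, -0.002, -0.111], [0.111, 0.014, -0.994]] [-0.00181976  0.59700932  1.13554465] [-0.06749638  0.          0.          0.          0.        ] [[390.0625968922949, 0.0, 320.3730564533227], [0.0, 390.0625968922949, 200.182627679124], [0.0, 0.0, 1.0]]
```

View pics/scene0.png

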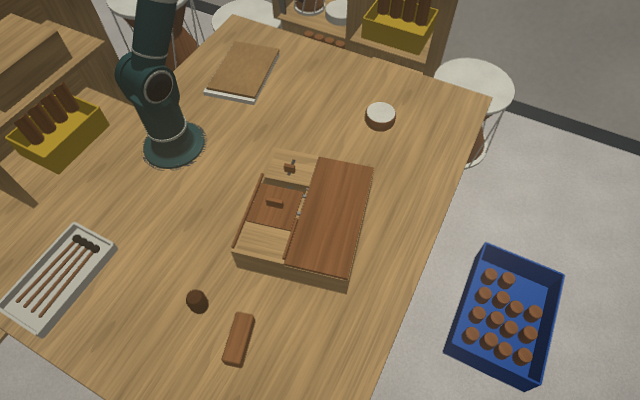

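View pics/top0.png

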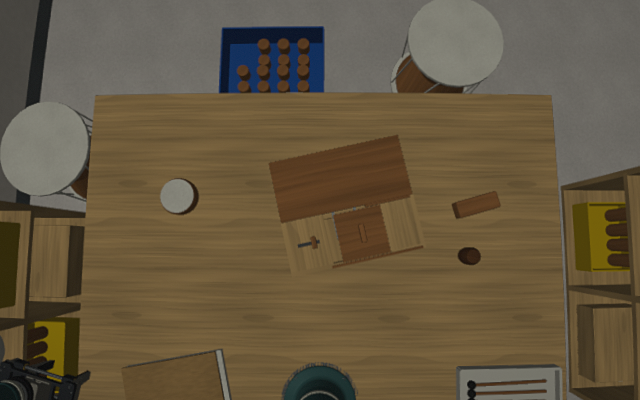

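The top view shows the chest centred near pixel (348,205), turned about 13°. The cover's grip rib is at (363,233), the release tab at (313,242), the drum at (179,196), the block at (477,205) and the shaker at (469,256). Next I'll fit the chest pose.

```bash
cat > h.py <<'E'
import numpy as np, cv2
def cloud(c):
    h,w=c["range_z"].shape
    u,v=np.meshgrid(np.arange(w),np.arange(h))
    p=cv2.undistortPoints(np.stack([u,v],-1).reshape(-1,1,2).astype(np.float32),c["mtx"],c["dist"]).reshape(h,w,2)
    z=c["range_z"]; P=np.dstack([p[...,0]*z,p[...,1]*z,z])
    X=(P-c["t"])@c["R"]
    X[z==0]=np.nan
    return X
def project(c,X):
    rv,_=cv2.Rodrigues(c["R"]); return cv2.projectPoints(np.asarray(X,float).reshape(-1,1,3),rv,c["t"],c["mtx"],c["dist"])[0].reshape(-1,2)
E
python3 - <<'E'
from h import *
for n in("top","scene"):
    c=dict(np.load(f"{n}0.npz")); X=cloud(c)
    b=X.reshape(-1,3); ok=np.isfinite(b).all(1); b=b[ok]
    t=b[(abs(b[:,2])<.02)&(b[:,0]>.2)&(b[:,0]<.9)&(abs(b[:,1])<.5)]; print(n,"table z",np.median(t[:,2]))
    m=(b[:,0]>.3)&(b[:,0]<.9)&(abs(b[:,1])<.35)&(b[:,2]>.1)&(b[:,2]<.125)
    # lid/deck
    q=b[m]; print(len(q), np.median(q[:,2]))
    r=cv2.minAreaRect(q[:,:2].astype(np.float32)*1000); print(r, cv2.boxPoints(r).round(1).tolist())
    for nm,(x0,x1,y0,y1) in {}.items(): pass
    m=(b[:,2]>.128)&(b[:,2]<.155)&(b[:,0]>.35)&(b[:,0]<.75)&(abs(b[:,1])<.25)
    q=b[m]; print("high",len(q)); 
    lab=q[:,1]; 
    for lo,hi in((-.25,-.0),(0.0,.25)):
        g=q[(lab>lo)&(lab<hi)]
        if len(g): print(len(g),g.mean(0).round(4),g.min(0).round(3),g.max(0).round(3))
    # bystanders
    m=(b[:,2]>.03)&(b[:,2]<.1)&(b[:,0]>.3)&(b[:,0]<.9)
    for lo,hi in((.35,.55),(-.6,-.22)):
        g=b[m&(b[:,1]>lo)&(b[:,1]<hi)]
        print("by",len(g),g.mean(0).round(3),g.min(0).round(3),g.max(0).round(3))
E
```

```text
top table z -0.0006504352701409452
14931 0.10980418755511485
((577.3736572265625, -72.58291625976562), (329.9996643066406, 380.1567687988281), 12.459156036376953) [[375.29998779296875, 77.4000015258789], [457.29998779296875, -293.79998779296875], [779.5, -222.60000610351562], [697.5, 148.60000610351562]]
high 173
108 [ 0.4965 -0.1142  0.1465] [ 0.472 -0.124  0.131] [ 0.521 -0.103  0.153]
65 [0.4709 0.0161 0.1388] [0.456 0.007 0.128] [0.488 0.026 0.144]
by 1068 [0.607 0.427 0.048] [0.553 0.375 0.03 ] [0.664 0.485 0.055]
by 1061 [ 0.539 -0.455  0.054] [ 0.408 -0.536  0.03 ] [ 0.625 -0.402  0.084]
scene table z 0.0010697477496291494
12425 0.11142230253259605
((576.357177734375, -70.99186706542969), (331.4243469238281, 385.2685241699219), 12.863059043884277) [[371.8999938964844, 79.9000015258789], [457.70001220703125, -295.70001220703125], [780.7999877929688, -221.89999389648438], [695.0, 153.6999969482422]]
high 201
135 [ 0.4982 -0.1187  0.144 ] [ 0.472 -0.239  0.128] [ 0.596 -0.105  0.154]
66 [0.4724 0.0143 0.1378] [0.454 0.006 0.128] [0.487 0.025 0.144]
by 633 [0.61  0.423 0.048] [0.553 0.373 0.03 ] [0.663 0.487 0.059]
by 2590 [ 0.581 -0.374  0.06 ] [ 0.414 -0.537  0.03 ] [ 0.78 -0.22  0.1 ]
```

```bash
cat >> h.py <<'E'
from scipy.spatial.transform import Rotation as Ro
YAW=np.deg2rad(12.6); O=np.array([.5917,-.0688])
def c2w(x,y,z):
    c,s=np.cos(YAW),np.sin(YAW); return np.array([O[0]+c*x-s*y,O[1]+s*x+c*y,z])
def w2c(p):
    c,s=np.cos(YAW),np.sin(YAW); d=np.asarray(p)[:2]-O; return np.array([c*d[0]+s*d[1],-s*d[0]+c*d[1],p[2]])
def plan(s,targets,sgn=None):
    """targets: list of chest (x,y,z); orientation down with tool y = sgn*chest x (mm)"""
    R0=Ro.from_rotvec(s["tcp_rot"])
    best=None
    for sg in ((1,-1) if sgn is None else (sgn,)):
        y=sg*np.array([np.cos(YAW),np.sin(YAW),0]); z=np.array([0,0,-1.]); x=np.cross(y,z)
        Rt=Ro.from_matrix(np.stack([x,y,z],1)); d=(R0.inv()*Rt).as_rotvec(degrees=True)
        print("sgn",sg,"turn deg",d.round(2))
    for t in targets:
        print(t,"shift cm",(R0.inv().apply(c2w(*t)-s["tcp_pos"])*100).round(2))
def st():
    from station import manip
    s=manip.read_state(); print("t",round(s["clock"],2),"chest tcp mm",(w2c(s["tcp_pos"])*1000).round(1),"F",s["ft_force"].round(1),"w",round(s["gripper_width"]*1000,1),"q",s["joints"].round(2))
    return s
E
python3 - <<'E'
from h import *
s=st(); print(Ro.from_rotvec(s["tcp_rot"]).as_matrix().round(3))
plan(s,[(-.103,.02,.24),(-.103,.02,.18),(-.103,.02,.126)])
c=dict(np.load("top0.npz"))
for p in [(-.103,.01,.149),(-.103,.135,.11),(-.1,.1085,.14)]: print(project(c,c2w(*p)))
E
```

```text
t 0.1 chest tcp mm [-284.2  783.1  213.8] F [-0.3  0.3  0.1] w 92.0 q [-1.39  0.47 -0.01  1.6   0.01  1.07 -0.06]
[[-0.975  0.221 -0.   ]
 [ 0.221  0.975 -0.002]
 [-0.    -0.002 -1.   ]]
sgn 1 turn deg [-8.000e-02  6.000e-02  6.463e+01]
sgn -1 turn deg [-6.0000e-02 -9.0000e-02 -1.1537e+02]
(-0.103, 0.02, 0.24) shift cm [-49.06 -61.19  -2.52]
(-0.103, 0.02, 0.18) shift cm [-49.06 -61.18   3.48]
(-0.103, 0.02, 0.126) shift cm [-49.06 -61.17   8.88]
[[350.12392739 235.64622857]]
[[305.15637962 245.67193119]]
[[313.95138463 242.51718581]]
```

Call:
servo_tool(deltas=[[0,-2,-1.5,-0.5,0,0,3],[0,-5,-4,-1,0,0,6],[0,-9,-7,-1.5,0,0,10],[0,-12.5,-10,-2,0,0,13],[0,-16,-13,-2.5,0,0,17],[0,-19.5,-16,-2.5,0,0,20],[0,-23,-19,-2.5,0,0,24],[0,-26,-22,-2.5,0,0,28],[0,-28.5,-25,-2.5,0,0,32],[0,-30,-27,-2.5,0,0,34]], squeeze=20)

```text
clock: 1.35
tcp_pos: [0.3775, 0.3007, 0.2394]
tcp_rot: [1.255, 2.879, -0.002]
ft_force: [0.5, 0.4, -0.2]
gripper_width: 0.0006
```

```bash
python3 -c "
from h import *
s=st(); plan(s,[(-.103,.02,.2),(-.103,.02,.126)],1)"
```

```text
t 1.35 chest tcp mm [-128.4  407.3  239.4] F [ 0.5  0.4 -0.2] w 0.6 q [-0.97  0.15  0.26  1.99 -0.04  1.01  0.05]
sgn 1 turn deg [-0.05  0.07 30.29]
(-0.103, 0.02, 0.2) shift cm [-34.72 -17.33   4.  ]
(-0.103, 0.02, 0.126) shift cm [-34.72 -17.33  11.4 ]
```

Call:
servo_tool(deltas=[[0,-4.5,-2.2,0,0,0,4],[0,-9,-4.5,0.5,0,0,8],[0,-13.5,-6.7,1,0,0,12],[0,-18,-9,1.5,0,0,16],[0,-22.5,-11.2,2,0,0,20],[0,-27,-13.5,2.5,0,0,24],[0,-31,-15.5,3,0,0,28],[0,-34.2,-17,3.5,0,0,30.3],[0,-34.7,-17.3,4,0,0,30.3],[0,-34.7,-17.3,4,0,0,30.3]])

```text
clock: 2.6
tcp_pos: [0.4861, -0.0709, 0.1995]
tcp_rot: [-1.964, -2.451, 0.003]
ft_force: [0.0, 0.1, 0.4]
gripper_width: 0.0003
```

```bash
python3 -c "
from h import *
from station import manip
s=st(); plan(s,[(-.103,.02,.126),(-.103,-.098,.126)],1)
c=manip.capture('wrist'); cv2.imwrite('pics/w1.png',c['image'][:,:,::-1])
X=cloud(c).reshape(-1,3); X=X[np.isfinite(X).all(1)]
C=np.array([w2c(p) for p in X[::1]])
m=(C[:,2]>.128)&(C[:,2]<.156)&(abs(C[:,0]+.1)<.04)
for lo,hi in((-.1,-.005),(.07,.16)):
  g=C[m&(C[:,1]>lo)&(C[:,1]<hi)]; print(len(g), g.min(0).round(4) if len(g) else 0, g.max(0).round(4) if len(g) else 0)
"
```

```text
t 2.6 chest tcp mm [-103.5   21.   199.5] F [0.  0.1 0.4] w 0.3 q [-0.46  0.23  0.62  2.03 -0.17  0.93  0.47]
sgn 1 turn deg [-0.1   0.03 -0.01]
(-0.103, 0.02, 0.126) shift cm [-0.09  0.06  7.35]
(-0.103, -0.098, 0.126) shift cm [-11.89   0.06   7.35]
0 0 0
1154 [-0.1147  0.1029  0.1303] [-0.0809  0.1167  0.1422]
```

View pics/w1.png

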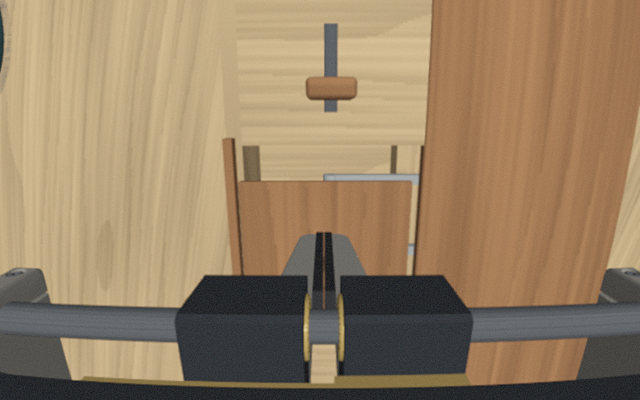

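The wrist view shows the closed fingertips over the cover at about (324,235), the cover's left edge at row 180 and the release tab at (331,88). The rib is hidden behind the fingers, so I'll descend on its +y side and push.

Call:
servo_tool(deltas=[[0,0,0,1.5,0,0,0],[0,0,0,3,0,0,0],[0,0,0,4.5,0,0,0],[0,0,0,6,0,0,0],[0,0,0,7,0,0,0],[0,0,0,7.3,0,0,0],[0,-0.8,0,7.3,0,0,0],[0,-1.6,0,7.3,0,0,0],[0,-2.2,0,7.3,0,0,0],[0,-2.4,0,7.3,0,0,0]])

```text
clock: 3.9
tcp_pos: [0.4917, -0.0944, 0.127]
tcp_rot: [-1.964, -2.452, 0.001]
ft_force: [0.4, -0.5, 0.3]
gripper_width: 0.0006
```

```bash
python3 -c "
from h import *
from station import manip
s=st(); plan(s,[(-.103,-.098,.126)],1)
c=manip.capture('scene'); cv2.imwrite('pics/s2.png',cv2.resize(c['image'][120:320,180:420,::-1],None,fx=3,fy=3))
"
```

```text
t 3.9 chest tcp mm [-103.1   -3.2  127. ] F [ 0.4 -0.5  0.3] w 0.6 q [-0.35  0.37  0.58  2.07 -0.28  0.78  0.61]
sgn 1 turn deg [-0.04  0.03  0.01]
(-0.103, -0.098, 0.126) shift cm [-9.48  0.01  0.1 ]
```

View pics/s2.png

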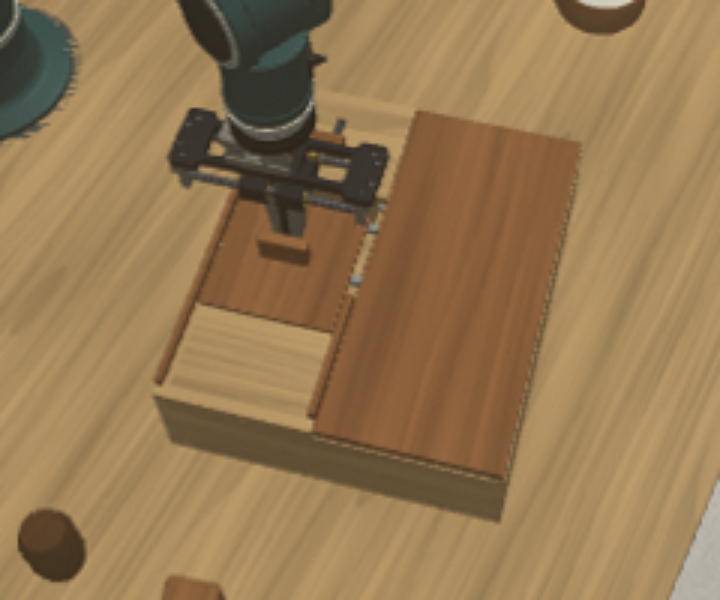

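The fingers are just short of the rib, which is at (285,248) in the crop. Pushing now.

Call:
servo_tool(deltas=[[0,-0.8,0,0,0,0,0],[0,-1.7,0,0,0,0,0],[0,-2.7,0,0,0,0,0],[0,-3.7,0,0,0,0,0],[0,-4.7,0,0,0,0,0],[0,-5.7,0,0,0,0,0],[0,-6.7,0,0,0,0,0],[0,-7.5,0,0,0,0,0],[0,-8.2,0,0,0,0,0],[0,-8.7,0,0,0,0,0]])

```text
clock: 5.2
tcp_pos: [0.5108, -0.1797, 0.127]
tcp_rot: [1.964, 2.452, -0.002]
ft_force: [-0.4, 2.3, 1.0]
gripper_width: 0.0001
```

Call:
servo_tool(deltas=[[0,-0.2,0,0,0,0,0],[0,-0.4,0,0,0,0,0],[0,-0.6,0,0,0,0,0],[0,-0.8,0,0,0,0,0],[0,-0.9,0,0,0,0,0],[0,-1.0,0,0,0,0,0],[0,-1.1,0,0,0,0,0],[0,-1.2,0,0,0,0,0],[0,-1.2,0,0,0,0,0],[0,-1.2,0,0,0,0,0]])

```text
clock: 6.45
tcp_pos: [0.5125, -0.1876, 0.127]
tcp_rot: [-1.957, -2.449, -0.003]
ft_force: [-4.1, 10.5, 8.6]
gripper_width: 0.0004
```

```bash
python3 -c "
from h import *
from station import manip
s=st()
c=manip.capture('scene'); cv2.imwrite('pics/s3.png',cv2.resize(c['image'][120:320,180:420,::-1],None,fx=3,fy=3))
"
```

```text
t 6.45 chest tcp mm [-103.2  -98.6  127. ] F [-4.1 10.5  8.6] w 0.4 q [-0.16  0.45  0.57  1.96 -0.33  0.83  0.81]
```

View pics/s3.png

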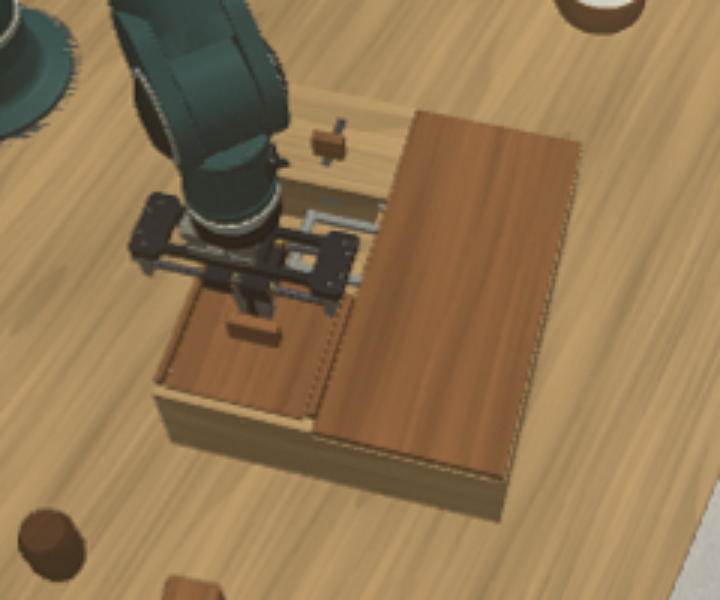

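The cover is at its stop: the tip reads chest y = -98.6 mm, the force is 11 N, and the cover edge meets the end of the deck in the picture. I'll back off and move above the bar.

Call:
servo_tool(deltas=[[0,0.5,0,0,0,0,0],[0,1,0,-1,0,0,0],[0,1,0,-3,0,0,0],[0,2,0,-6,0,0,0],[20,4,0,-8,0,0,0],[40,7,0.2,-8,0,0,0],[40,9,0.3,-8,0,0,0],[40,10.5,0.3,-8,0,0,0],[40,10.9,0.3,-8,0,0,0],[40,10.9,0.3,-8,0,0,0]])

```text
clock: 7.75
tcp_pos: [0.4918, -0.0815, 0.2078]
tcp_rot: [-1.958, -2.449, -0.003]
ft_force: [0.8, -0.6, 0.2]
gripper_width: 0.0363
```

```bash
python3 -c "
from h import *
from station import manip
s=st()
for n in('wrist','scene','top'):
  c=manip.capture(n); cv2.imwrite('pics/b_%s.png'%n,c['image'][:,:,::-1]); np.savez('b_%s.npz'%n,**c)
  X=cloud(c).reshape(-1,3); X=X[np.isfinite(X).all(1)]
  C=np.array([w2c(p) for p in X])
  g=C[(C[:,2]>.088)&(C[:,2]<.107)&(C[:,0]>-.125)&(C[:,0]<-.085)&(C[:,1]>-.045)&(C[:,1]<.06)]
  print(n,len(g), (np.percentile(g,[2,50,98],axis=0)).round(4).tolist() if len(g) else 0)
  # rib
  g=C[(C[:,2]>.135)&(C[:,2]<.152)&(C[:,0]>-.14)&(C[:,0]<-.06)&(C[:,1]>-.15)&(C[:,1]<-.08)]
  print('rib',len(g), (np.percentile(g,[2,50,98],axis=0)).round(4).tolist() if len(g) else 0)
"
```

```text
t 7.75 chest tcp mm [-100.2    9.4  207.8] F [ 0.8 -0.6  0.2] w 36.3 q [-0.42  0.24  0.6   2.   -0.17  0.95  0.49]
wrist 1297 [[-0.1038, -0.0233, 0.094], [-0.097, 0.0141, 0.1006], [-0.0863, 0.0453, 0.1027]]
rib 1369 [[-0.1254, -0.1196, 0.1355], [-0.1018, -0.1092, 0.1474], [-0.0782, -0.1072, 0.1496]]
scene 109 [[-0.1053, -0.0247, 0.0928], [-0.0971, 0.0075, 0.1012], [-0.0856, 0.0445, 0.1064]]
rib 107 [[-0.1262, -0.1235, 0.1364], [-0.1025, -0.1185, 0.148], [-0.0791, -0.109, 0.1518]]
top 0 0
rib 7 [[-0.1268, -0.1221, 0.1465], [-0.1218, -0.1203, 0.1482], [-0.1143, -0.1188, 0.1496]]
```

View pics/b_wrist.png

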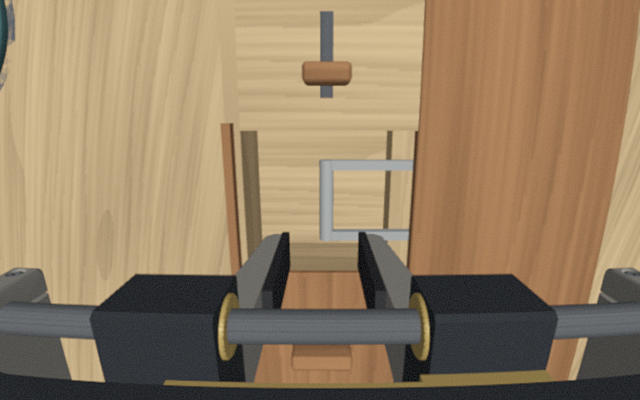

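The wrist view shows the bar at column 326, rows 160–240, midway between the open fingers (tips at 285 and 365). I'll descend and pinch it.

Call:
servo_tool(deltas=[[40,0,0.1,2,0,0,0],[40,0,0.15,4.5,0,0,0],[40,0,0.15,7,0,0,0],[40,0,0.15,9,0,0,0],[40,0,0.15,11,0,0,0],[40,0,0.15,12.5,0,0,0],[40,0,0.15,13.1,0,0,0],[40,0,0.15,13.1,0,0,0],[0,0,0.15,13.1,0,0,0],[0,0,0.15,13.1,0,0,0]], squeeze=30)

```text
clock: 9.15
tcp_pos: [0.4932, -0.0809, 0.0772]
tcp_rot: [-1.96, -2.449, -0.003]
ft_force: [-0.8, 1.2, 0.4]
gripper_width: 0.0188
```

Call:
servo_tool(deltas=[[0,0,0,0,0,0,0],[0,0,0,0,0,0,0],[0,0,0,0,0,0,0],[0,0,0,0,0,0,0],[0,0,0,-0.1,0,0,0],[0,0,0,-0.2,0,0,0],[0,0,0,-0.3,0,0,0],[0,0,0,-0.4,0,0,0],[0,0,0,-0.4,0,0,0],[0,0,0,-0.4,0,0,0]])

```text
clock: 10.4
tcp_pos: [0.4936, -0.0808, 0.0814]
tcp_rot: [-1.96, -2.449, -0.004]
ft_force: [4.6, 1.2, -3.5]
gripper_width: 0.011
```

```bash
python3 -c "
from h import *
s=st();plan(s,[],1)"
```

```text
t 10.4 chest tcp mm [-98.4   9.7  81.4] F [ 4.6  1.2 -3.5] w 11.0 q [-0.32  0.44  0.51  2.09 -0.35  0.69  0.64]
sgn 1 turn deg [-0.04 -0.3   0.06]
```

Call:
servo_tool(deltas=[[0,0,0,-0.1,0,0,0],[0,0,0,-0.2,0,0,0],[0,0,0,-0.3,0,0,0],[0,0,0,-0.4,0,0,0],[0,0,0,-0.5,0,0,0],[0,0,0,-0.6,0,0,0],[0,0,0,-0.7,0,0,0],[0,0,0,-0.7,0,0,0],[0,0,0,-0.7,0,0,0],[0,0,0,-0.7,0,0,0]])

```text
clock: 11.65
tcp_pos: [0.4936, -0.0808, 0.0861]
tcp_rot: [-1.96, -2.451, -0.002]
ft_force: [13.4, 0.4, -28.8]
gripper_width: 0.0106
```

```bash
python3 -c "
from h import *
s=st();plan(s,[],1)"
```

```text
t 11.65 chest tcp mm [-98.3   9.7  86.1] F [ 13.4   0.4 -28.8] w 10.6 q [-0.33  0.44  0.52  2.09 -0.34  0.7   0.63]
sgn 1 turn deg [-0.07 -0.18  0.09]
```

The lid is caught: 29 N after about 9 mm of travel. I'll let it down, release the bar and rise.

Call:
servo_tool(deltas=[[0,0,0,0.2,0,0,0],[0,0,0,0.4,0,0,0],[0,0,0,0.6,0,0,0],[0,0,0,0.8,0,0,0],[0,0,0,0.9,0,0,0],[0,0,0,0.9,0,0,0],[40,0,0,0.9,0,0,0],[40,0,0,0.9,0,0,0],[40,0,0,0.9,0,0,0],[40,0,0,0.9,0,0,0]])

```text
clock: 12.9
tcp_pos: [0.4933, -0.0808, 0.0769]
tcp_rot: [-1.96, -2.45, -0.001]
ft_force: [0.7, 0.1, -0.2]
gripper_width: 0.037
```

```bash
python3 -c "
from h import *
s=st();plan(s,[(-.098,.075,.18),(-.098,.075,.120),(-.098,.093,.120)],1)"
```

```text
t 12.9 chest tcp mm [-98.7   9.8  76.9] F [ 0.7  0.1 -0.2] w 37.0 q [-0.32  0.45  0.51  2.09 -0.35  0.68  0.65]
sgn 1 turn deg [-0.11 -0.19  0.08]
(-0.098, 0.075, 0.18) shift cm [  6.56   0.06 -10.29]
(-0.098, 0.075, 0.12) shift cm [ 6.54  0.07 -4.29]
(-0.098, 0.093, 0.12) shift cm [ 8.34  0.07 -4.28]
```

Call:
servo_tool(deltas=[[40,0,0,-2,0,0,0],[40,0,0,-5,0,0,0],[40,0,0,-7.5,0,0,0],[0,2,0,-8.5,0,0,0],[0,4.5,0.1,-8.5,0,0,0],[0,6,0.1,-8.5,0,0,0],[0,6.5,0.1,-8,0,0,0],[0,6.5,0.1,-6.5,0,0,0],[0,6.5,0.1,-4.5,0,0,0],[0,6.5,0.1,-4.4,0,0,0]])

```text
clock: 14.15
tcp_pos: [0.4786, -0.0184, 0.1192]
tcp_rot: [-1.961, -2.447, 0.005]
ft_force: [0.5, -0.0, 0.1]
gripper_width: 0.0006
```

```bash
python3 -c "
from h import *
from station import manip
s=st()
plan(s,[(-.098,.093,.120),(-.098,.124,.12)],1)
c=manip.capture('scene'); cv2.imwrite('pics/s5.png',cv2.resize(c['image'][120:320,180:420,::-1],None,fx=3,fy=3))
"
```

```text
t 14.15 chest tcp mm [-99.3  73.8 119.2] F [ 0.5 -0.   0.1] w 0.6 q [-0.49  0.34  0.54  2.12 -0.26  0.75  0.44]
sgn 1 turn deg [-0.35 -0.16 -0.01]
(-0.098, 0.093, 0.12) shift cm [ 1.92  0.13 -0.08]
(-0.098, 0.124, 0.12) shift cm [ 5.02  0.13 -0.07]
```

View pics/s5.png

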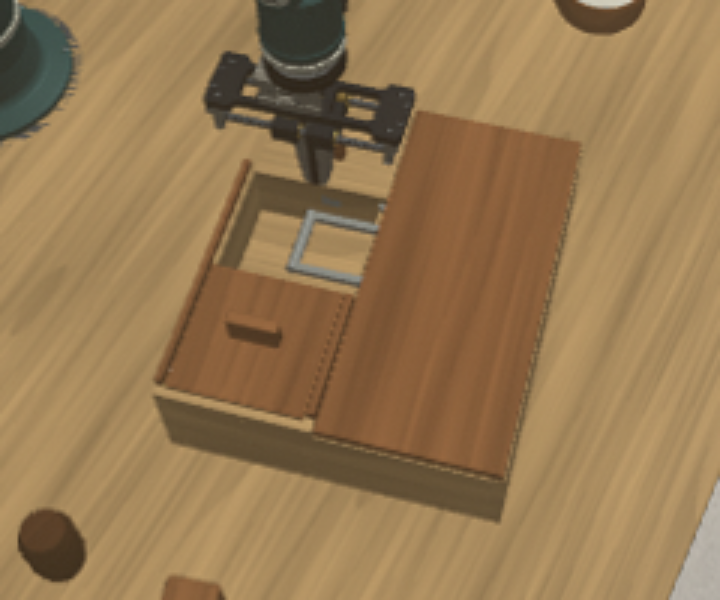

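The cover is still open, the lid is down, and the fingertips at (315,175) sit on the well side of the tab. I'll push the tab in +y to its stop.

Call:
servo_tool(deltas=[[0,0.6,0.1,0,0,0,0],[0,1.2,0.1,0,0,0,0],[0,1.8,0.1,0,0,0,0],[0,2.3,0.1,0,0,0,0],[0,2.8,0.1,0,0,0,0],[0,3.3,0.1,0,0,0,0],[0,3.8,0.1,0,0,0,0],[0,4.2,0.1,0,0,0,0],[0,4.5,0.1,0,0,0,0],[0,4.7,0.1,0,0,0,0]])

```text
clock: 15.45
tcp_pos: [0.4703, 0.0278, 0.1203]
tcp_rot: [-1.961, -2.448, 0.002]
ft_force: [0.1, -4.1, 4.4]
gripper_width: 0.0005
```

Call:
servo_tool(deltas=[[0,0.1,0,0,0,0,0],[0,0.2,0,0,0,0,0],[0,0.3,0,0,0,0,0],[0,0.4,0,0,0,0,0],[0,0.5,0,0,0,0,0],[0,0.6,0,0,0,0,0],[0,0.7,0,0,0,0,0],[0,0.8,0,0,0,0,0],[0,0.8,0,0,0,0,0],[0,0.8,0,0,0,0,0]])

```text
clock: 16.7
tcp_pos: [0.4696, 0.031, 0.1204]
tcp_rot: [1.968, 2.448, -0.007]
ft_force: [3.5, -16.2, 2.9]
gripper_width: 0.0003
```

```bash
python3 -c "
from h import *
from station import manip
s=st()
c=manip.capture('wrist'); cv2.imwrite('pics/w6.png',c['image'][:,:,::-1])
"
```

```text
t 16.7 chest tcp mm [-97.4 124.1 120.4] F [  3.5 -16.2   2.9] w 0.3 q [-0.59  0.33  0.54  2.14 -0.24  0.74  0.32]
```

View pics/w6.png

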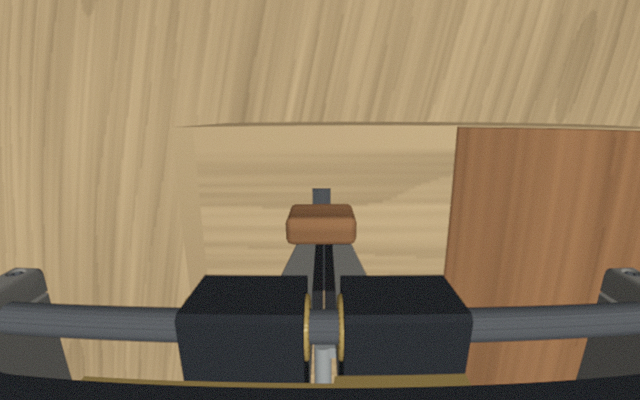

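The tab is at its stop: the tip reads y = 124.1 mm where I expected 124, with 16 N of force. Now back to the bar.

Call:
servo_tool(deltas=[[0,-0.8,0,0,0,0,0],[0,-2,0,0,0,0,0],[0,-3.5,0,0,0,0,0],[0,-5,0,-1,0,0,0],[0,-5.5,0,-4,0,0,0],[40,-8,-0.1,-5,0,0,0],[40,-10.5,-0.1,-5,0,0,0],[40,-11.4,-0.1,-5,0,0,0],[40,-11.4,-0.1,-5,0,0,0],[40,-11.4,-0.1,-5,0,0,0]])

```text
clock: 18.0
tcp_pos: [0.4929, -0.0794, 0.1705]
tcp_rot: [-1.966, -2.45, 0.007]
ft_force: [-0.5, 0.6, -0.4]
gripper_width: 0.0366
```

```bash
python3 -c "
from h import *
from station import manip
s=st()
plan(s,[(-.0985,.010,.077)],1)
c=manip.capture('wrist'); cv2.imwrite('pics/w7.png',c['image'][:,:,::-1])
"
```

```text
t 18.0 chest tcp mm [-98.7  11.2 170.5] F [-0.5  0.6 -0.4] w 36.6 q [-0.42  0.3   0.6   2.04 -0.21  0.87  0.52]
sgn 1 turn deg [-0.21  0.13 -0.11]
(-0.0985, 0.01, 0.077) shift cm [-0.1   0.05  9.35]
```

View pics/w7.png

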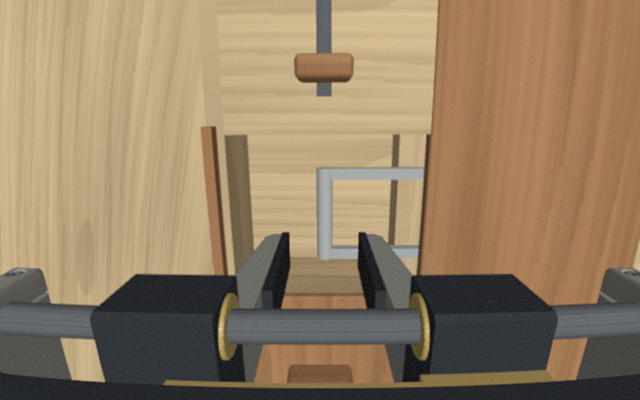

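The tab has sprung back, now at (324,67), and the bar at column 325 is centred between the fingers. I'll descend, grip, and lift a little.

Call:
servo_tool(deltas=[[40,-0.1,0.05,2,0,0,0],[40,-0.1,0.05,4,0,0,0],[40,-0.1,0.05,6,0,0,0],[40,-0.1,0.05,8,0,0,0],[40,-0.1,0.05,9,0,0,0],[40,-0.1,0.05,9.35,0,0,0],[40,-0.1,0.05,9.35,0,0,0],[0,-0.1,0.05,9.35,0,0,0],[0,-0.1,0.05,9.35,0,0,0],[0,-0.1,0.05,9.35,0,0,0]], squeeze=30)

```text
clock: 19.3
tcp_pos: [0.4935, -0.0805, 0.0773]
tcp_rot: [-1.966, -2.45, 0.006]
ft_force: [0.4, 1.2, 2.4]
gripper_width: 0.0109
```

Call:
servo_tool(deltas=[[0,0,0,0,0,0,0],[0,0,0,0,0,0,0],[0,0,0,0,0,0,0],[0,0,0,-0.2,0,0,0],[0,0,0,-0.4,0,0,0],[0,0,0,-0.7,0,0,0],[0,0,0,-1.0,0,0,0],[0,0,0,-1.3,0,0,0],[0,0,0,-1.5,0,0,0],[0,0,0,-1.5,0,0,0]])

```text
clock: 20.55
tcp_pos: [0.4939, -0.0804, 0.0926]
tcp_rot: [1.966, 2.45, -0.005]
ft_force: [2.5, -0.3, -2.5]
gripper_width: 0.011
```

```bash
python3 -c "
from h import *
s=st();plan(s,[],1)
z0=.096-.0
for d in range(4,46,2):
  a=np.deg2rad(d); print(d,'y',round(23.5*(1-np.cos(a)),2),'z',round(-23.5*np.sin(a),2))"
```

```text
t 20.55 chest tcp mm [-97.9  10.   92.6] F [ 2.5 -0.3 -2.5] w 11.0 q [-0.35  0.43  0.54  2.09 -0.33  0.71  0.62]
sgn 1 turn deg [-0.13  0.15 -0.08]
4 y 0.06 z -1.64
6 y 0.13 z -2.46
8 y 0.23 z -3.27
10 y 0.36 z -4.08
12 y 0.51 z -4.89
14 y 0.7 z -5.69
16 y 0.91 z -6.48
18 y 1.15 z -7.26
20 y 1.42 z -8.04
22 y 1.71 z -8.8
24 y 2.03 z -9.56
26 y 2.38 z -10.3
28 y 2.75 z -11.03
30 y 3.15 z -11.75
32 y 3.57 z -12.45
34 y 4.02 z -13.14
36 y 4.49 z -13.81
38 y 4.98 z -14.47
40 y 5.5 z -15.11
42 y 6.04 z -15.72
44 y 6.6 z -16.32
```

It's free this time: 15 mm of rise at only 2.5 N. Lifting along the arc.

Call:
servo_tool(deltas=[[0,0,0.02,-0.4,0,0,0],[0,0,0.08,-0.93,0,0,0],[0,0,0.18,-1.74,0,0,0],[0,0,0.31,-2.55,0,0,0],[0,0,0.46,-3.36,0,0,0],[0,0,0.65,-4.16,0,0,0],[0,0,0.86,-4.95,0,0,0],[0,0,1.1,-5.73,0,0,0],[0,0,1.37,-6.51,0,0,0],[0,0,1.5,-6.85,0,0,0]])

```text
clock: 21.8
tcp_pos: [0.5079, -0.0772, 0.1613]
tcp_rot: [-1.966, -2.45, 0.007]
ft_force: [-2.2, -2.8, -2.0]
gripper_width: 0.011
```

```bash
python3 -c "
from h import *
s=st();plan(s,[],1)
for d in (24,28,30,32,34,36,38,40,42,43):
  a=np.deg2rad(d); print(d,(w2c(s['tcp_pos'])*0).sum(), 'shift',(Ro.from_rotvec(s['tcp_rot']).inv().apply(c2w(.137-.235*np.cos(a),.010,.077+.235*np.sin(a))-s['tcp_pos'])*100).round(2))
"
```

```text
t 21.8 chest tcp mm [-83.6  10.1 161.3] F [-2.2 -2.8 -2. ] w 11.0 q [-0.41  0.34  0.6   2.01 -0.24  0.87  0.54]
sgn 1 turn deg [-0.23  0.13 -0.09]
24 0.0 shift [-0.01  0.59 -1.14]
28 0.0 shift [-0.01  1.3  -2.61]
30 0.0 shift [-0.02  1.69 -3.33]
32 0.0 shift [-0.02  2.11 -4.04]
34 0.0 shift [-0.02  2.56 -4.73]
36 0.0 shift [-0.02  3.02 -5.4 ]
38 0.0 shift [-0.02  3.52 -6.06]
40 0.0 shift [-0.02  4.03 -6.7 ]
42 0.0 shift [-0.02  4.56 -7.32]
43 0.0 shift [-0.02  4.84 -7.62]
```

Call:
servo_tool(deltas=[[0,0,0.25,-0.55,0,0,0],[0,0,0.6,-1.15,0,0,0],[0,0,0.92,-1.87,0,0,0],[0,0,1.3,-2.6,0,0,0],[0,0,1.7,-3.33,0,0,0],[0,0,2.1,-4.04,0,0,0],[0,0,2.55,-4.73,0,0,0],[0,0,3.0,-5.4,0,0,0],[0,0,3.5,-6.06,0,0,0],[0,0,3.75,-6.4,0,0,0]])

```text
clock: 23.05
tcp_pos: [0.542, -0.0695, 0.2254]
tcp_rot: [-1.963, -2.445, 0.013]
ft_force: [-10.4, -1.8, 4.6]
gripper_width: 0.0109
```

Call:
servo_tool(deltas=[[0,0,0.25,-0.3,0,0,0],[0,0,0.5,-0.6,0,0,0],[0,0,0.8,-0.92,0,0,0],[0,0,1.05,-1.2,0,0,0],[0,0,1.05,-1.2,0,0,0],[0,0,1.05,-1.2,0,0,0],[0,0,1.05,-1.2,0,0,0],[0,0,1.05,-1.2,0,0,0],[0,0,1.05,-1.2,0,0,0],[0,0,1.05,-1.2,0,0,0]])

```text
clock: 24.3
tcp_pos: [0.5515, -0.0673, 0.2376]
tcp_rot: [-1.962, -2.443, 0.015]
ft_force: [-7.1, -1.4, 3.8]
gripper_width: 0.0112
```

```bash
python3 -c "
from h import *
from station import manip
s=st();print(abs(s['qvel']).max()); p=w2c(s['tcp_pos']); print('angle',np.rad2deg(np.arctan2(p[2]-.077,.137-p[0])), np.hypot(p[2]-.077,.137-p[0]))
for n in('scene','top'):
  c=manip.capture(n); im=c['image'][:,:,::-1]
  cv2.imwrite('pics/f_%s.png'%n,cv2.resize(im[120:380,150:450],None,fx=2,fy=2) if n=='scene' else im)
  X=cloud(c).reshape(-1,3); X=X[np.isfinite(X).all(1)]
  C=np.array([w2c(q) for q in X])
  # lid: y<-80 strip above deck
  g=C[(C[:,0]>0.0)&(C[:,0]<.15)&(C[:,1]>-.18)&(C[:,1]<-.1)&(C[:,2]>.125)&(C[:,2]<.3)]
  if len(g)>30: k=np.polyfit(g[:,0],g[:,2],1); print(n,len(g),'lid deg',np.rad2deg(np.arctan(-k[0])))
  g=C[(C[:,2]>.135)&(C[:,2]<.152)&(C[:,0]>-.14)&(C[:,0]<-.06)&(C[:,1]>-.15)&(C[:,1]<-.08)]
  print('rib',len(g),np.median(g,0).round(4) if len(g) else 0)
  m=(X[:,2]>.03)&(X[:,2]<.1)&(X[:,0]>.3)&(X[:,0]<.9)
  for lo,hi in((.35,.55),(-.6,-.38)):
    g=X[m&(X[:,1]>lo)&(X[:,1]<hi)]; print('by',len(g),g.mean(0).round(3))
"
```

```text
t 24.3 chest tcp mm [-38.9  10.2 237.6] F [-7.1 -1.4  3.8] w 11.2 q [-0.44  0.32  0.62  1.84 -0.2   1.06  0.47]
0.002382115232266522
angle 42.40622158168036 0.23817068855383183
scene 1266 lid deg 41.09367326291896
rib 107 [-0.1004 -0.1186  0.1481]
by 637 [0.611 0.422 0.048]
by 1467 [ 0.55  -0.463  0.055]
top 930 lid deg 40.46312519693982
rib 103 [-0.1033 -0.1142  0.1479]
by 1065 [0.607 0.427 0.048]
by 1064 [ 0.539 -0.455  0.054]
```

View pics/f_scene.png

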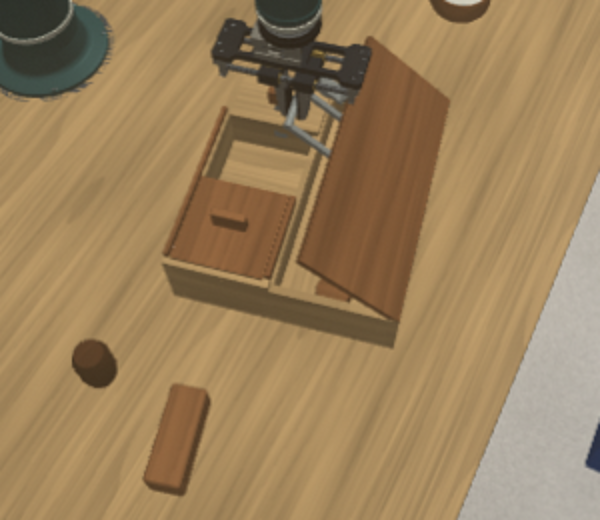

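View pics/f_top.png

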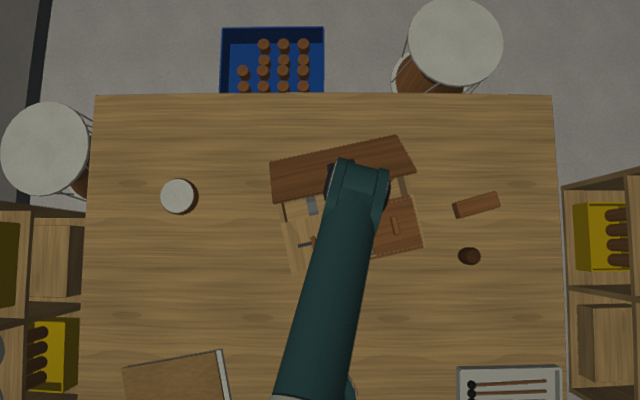

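The lid is up about 41° and the cover is open. About 8 N of squeeze remains along the lid arm, so I'll ease 1–2 mm outward and let it settle.

Call:
servo_tool(deltas=[[0,0,-0.05,-0.05,0,0,0],[0,0,-0.1,-0.1,0,0,0],[0,0,-0.1,-0.1,0,0,0],[0,0,-0.1,-0.1,0,0,0],[0,0,-0.1,-0.1,0,0,0],[0,0,-0.1,-0.1,0,0,0],[0,0,-0.1,-0.1,0,0,0],[0,0,-0.1,-0.1,0,0,0],[0,0,-0.1,-0.1,0,0,0],[0,0,-0.1,-0.1,0,0,0]])

```text
clock: 25.65
tcp_pos: [0.5522, -0.0671, 0.2386]
tcp_rot: [-1.963, -2.446, 0.012]
ft_force: [4.9, -0.6, -6.5]
gripper_width: 0.0112
```

```bash
python3 -c "
from h import *
from station import manip
s=st();print(abs(s['qvel']).max())
c=manip.capture('top'); C=np.array([w2c(q) for q in cloud(c).reshape(-1,3) if np.isfinite(q).all()])
g=C[(C[:,0]>0.0)&(C[:,0]<.15)&(C[:,1]>-.18)&(C[:,1]<-.1)&(C[:,2]>.125)&(C[:,2]<.3)]
k=np.polyfit(g[:,0],g[:,2],1);d=np.rad2deg(np.arctan(-k[0])); print(d)
if d>38: manip.finish_job(); print('done')
"
```

```text
t 25.65 chest tcp mm [-38.1  10.3 238.6] F [ 4.9 -0.6 -6.5] w 11.2 q [-0.44  0.32  0.62  1.84 -0.2   1.06  0.47]
0.001549554598547678
40.79906815035472
the job is handed in; nothing more can be done
done
```

The lid is open at about 41° and held still by its pull. The job was handed in at about 25.7 s of the 72 s allowed.

1. **Cover:** I pushed it to its stop, which showed as 11 N of force.
2. **Tug:** The lid was caught. It stopped after about 9 mm with 29 N on the pull.
3. **Release:** I let the lid down and pushed the release tab to its stop, about 31 mm with 16 N of force. The tab sprang back afterwards.
4. **Lift:** I took the pull again and the lid came up freely, at about 2.5 N.

**Last checks:**
- **Lid angle:** The top camera gave 40.8° just before hand-in. A little earlier the two cameras gave 40.5° and 41.1°, and the arm's own position gave 42.4°. All are above 35°.
- **Arm still:** The highest joint speed was 0.0015 rad/s, and the fingers were closed on the bar with about 8 N of load.
- **Cover:** Its rib was still at the fully open position just before a final 1–2 mm easing of the grip.
- **Surroundings:** The drum, block and shaker measured the same as at the start from the top camera. I could not compare the block and shaker from the scene camera because the measuring window had changed.

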